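# Dispense one washer and push it onto the mat

### The arm

A 6-joint arm with a two-finger parallel gripper is mounted at the origin on the work surface. World frame = base frame: x ahead of the robot, y to its left, z up, the work surface at z = 0. Lengths are in m, angles in rad, forces in N, time in s.
With the tool pointing down it reaches from about 0.35 to 0.975 m from the base axis. Payload 7.1 kg.
Tool frame: the origin (TCP) lies midway between the tips of the shut fingers; the grasp point (between the pads) lies 19 mm behind it; z points along the fingers, y is the line along which they close (so a half turn about z gives the same grasp; the last joint's range is limited). The gripper opens to 88 mm and grips with 3 to 60 N. Pads are 20 mm wide; open, the fingers measure 115 mm over their backs; the gripper's body (75 mm by 178 mm) begins 61 mm behind the grasp point.
Start: joints at [1.26, 0.423, 1.63, -0, 1.089, -0.019], TCP at [0.18, 0.599, 0.223] pointing down, gripper open.
Joint ranges: [-3, 3], [-0.9, 2.11], [0.09, 2.58], [-1.31, 4.45], [0.11, 2.69], [-2.54, 2.54]. Speed limits (rad/s): [2.39, 2.39, 3.01, 3.14, 3.14, 3.14].

### API

Orientations are given as a unit quaternion [w, x, y, z].
In Python, from station import move_pose, movel, movej, command_gripper, wait, inverse_kinematics, read_camera, camera_info, MotionError, job_done, get_time, get_joint_pos, get_qvel, get_effort, get_tcp_pos, get_ee_rot, get_ft_force, get_ft_torque, get_grip_width, get_finger_force gives the robot as it stands. Calls block until the motion is done:
- move_pose(position, orientation): joint-space move of the TCP to a pose.
- movel(position, frame=None, v=0.15, until_force=None): straight line of the TCP; frame=None keeps the orientation; v is the mean speed in m/s. With until_force (N) it stops when the force on the tool has changed by that much, and returns True; else False.
- movej(angles): joint-space move.
- command_gripper(opening): opening from 0.0 (shut) to 1.0 (fully open); the grip force is fixed at half the most; returns when the fingers have stopped.
- wait(seconds).
- inverse_kinematics(position, orientation): joint angles nearest the present ones, or None.
- read_camera(name): name is "side" or "top"; returns the picture (420x560x3 uint8, red, green, blue); there is no depth.
- camera_info(name): a dict with "intrinsics" (3x3 intrinsics, pixels), "T" (4x4, takes a point from camera to world coordinates). Camera axes: x right, y up, looking along -z (the intrinsics and any distortion apply to the point x, -y, -z); pixel columns grow to the right and rows downward; lengths in m; the calibration is good to about 2 mm. A picture is of the moment at which its call begins. camera_info takes no time and is no camera call.
A pose or a line that the arm cannot do raises MotionError and nothing moves.
- job_done(): hands the job in; it is judged then, once.
Readings, each from a call of its own:
- get_time(): time.
- get_joint_pos(): joint angles.
- get_qvel(): joint speeds.
- get_effort(): joint torques, N m.
- get_tcp_pos(): TCP position.
- get_ee_rot(): TCP orientation.
- get_ft_force(): force on the tool from outside, world axes, zero at the start.
- get_ft_torque(): the same for the moment, N m.
- get_grip_width(): opening from 0.0 (shut) to 1.0 (fully open).
- get_finger_force(): force on a finger pad.
Only numpy, scipy, OpenCV 4.12 (cv2) and the standard library are available. Lean on these libraries where they do the work, as an engineer would, in place of code of your own. Each camera call takes 0.05 s, during which the arm holds its last target. There are 200 camera calls.

### The job

Press the plunger of the washer feeder all the way down once, so that it pushes a single washer out of its front, and let the plunger come back up. Then push that washer with the fingertips along the bench until it lies wholly on the square cork mat beside the feeder, without picking it up. Leave everything else on the bench where it is.

Things in the scene. Friction and masses are not known exactly. Their poses are not given: they have to be found in the camera images.
- feeder: Washer feeder, fixed. Origin on the bench under its magazine's axis; -x is its front, where washers come out, z up. Magazine: aluminium square tube 46 x 46 mm, 36 mm high, open on top, narrow slot in front. Behind it the grey housing with the plunger: x 23 to 98 mm, 52 mm wide, 75 mm high. Foot flanges 8 mm high, x -23 to 98 mm, reach 41 mm either side.
- outlet (a point): Bottom centre of the feeder's front face, at bench height, 23 mm in front of the feeder's origin; washers slide out here onto the bare bench.
- plunger (a joint): Travel of the plunger, m: 0 up (at rest), 0.030 fully down at a hard stop. Straight down, spring return: about 3 N starts it, 5 to 8 N brings it fully down. Going down, it makes a blade push the lowest washer about 70 mm forward (feeder -x); the blade withdraws as it rises and the next washer drops in place. A second press pushes out a second washer.
- plunger_top (a point): Centre of the top of the plunger's black round cap (38 mm diameter, 12 mm thick), 60 mm behind the feeder's origin (its +x), 125 mm above the bench when up, 95 mm when down; moves with the plunger.
- washer0: The lowest washer in the magazine, the one that comes out: a flat steel washer of 36 mm diameter, 8 mm thick, about 54 g. Origin at the centre of its underside, z along its axis. After the press it lies flat on the bench, its centre some 70 mm in front of the feeder's origin.
- washer1: The next washer in the magazine, the same; it must stay in the feeder. Origin at the centre of its underside.
- washer2: The top washer in the magazine, the same; it must stay in the feeder. Origin at the centre of its underside.
- mat: Square cork mat, 84 mm by 84 mm, stuck flat on the bench to one side of the space in front of the feeder, so thin (under 1 mm) that the washer slides onto it without a step. Origin at its centre at bench height, x and y along its sides.
- tin: Bystander: small round metal tin, 48 mm diameter, 48 mm high, on the other side of the space in front of the feeder from the mat. Origin at the centre of its underside.
- spare: Bystander: a loose washer just like the others, lying on the bench farther in front of the feeder. Leave it. Origin at the centre of its underside.
- piston: Bystander: aluminium piston, 78 mm diameter, 60 mm high. Origin at the centre of its underside.
- spray: Bystander: spray can, 60 mm diameter, 190 mm high. Origin at the centre of its underside.
- bolt: Bystander: round-headed steel bolt standing on its head, 30 mm wide, 61 mm high. Origin at the centre of its underside.
- socket: Bystander: spanner socket, 28 mm diameter, 36 mm high. Origin at the centre of its underside.
- spanner: Bystander: open-ended spanner lying on the bench.
- mallet: Bystander: hammer lying on the bench.

How it is judged:
On the way, in this order (a step that is already met when the one before it is completed fails the run):
1. the plunger is pressed fully down (to within 5 mm of its stop) and the washer is out in front of the feeder (value of joint plunger above 0.025 m and x of washer0 in the frame of feeder below -0.043 m), for 0.05 s.
2. with the plunger back up, the washer lies wholly on the cork mat (x of washer0 in the frame of mat between -0.024 and 0.024 m and y of washer0 in the frame of mat between -0.024 and 0.024 m and height (world z) of washer0 below 0.004 m and value of joint plunger below 0.004 m), for 0.2 s.
At the end, for the whole second after the job is handed in: The dispensed washer lies flat and still, wholly on the cork mat (its centre within 24 mm of the mat's centre along each side), the plunger is back up (within 4 mm), and the other two washers are still in the magazine (all of step 2 and angle between washer0's own z axis and vertical below 0.1 rad and linear speed of washer0 below 0.01 m/s and x of washer1 in the frame of feeder between -0.01 and 0.01 m and x of washer2 in the frame of feeder between -0.01 and 0.01 m); the robot touches nothing.
It fails at once if the dispensed washer is lifted (more than 12 mm off the bench) (height (world z) of washer0 above 0.012 m).
It fails at once if a second washer is pushed out of the feeder (x of any of washer1, washer2 in the frame of feeder below -0.02 m).
It fails at once if a washer is raised in the magazine (height (world z) of washer1 above 0.014 m or height (world z) of washer2 above 0.022 m).
It fails at once if another thing on the bench is moved by more than 15 mm (distance of any of tin, spare, piston, spray, bolt, spanner, mallet, socket from where it was at the start of the episode above 0.015 m).
It also fails if it takes over 56 s, if anything falls off the work surface, if the arm or the gripper's body presses on something with over 40 N, if the wrist force passes 120 N, or if a joint passes its speed limit or range.

## Working session

There is one attempt and no reset: what is moved stays moved. The work goes in short steps, each a Python script; the robot and the scene stay as the last script left them, time stands still between calls to the robot, and variables do not carry over. Pictures are saved under pics/ and viewed, at most 10 in all, crops included, and the job is handed in when it is done.

```bash
ls; mkdir -p pics
python3 - <<'E'
from station import *
import cv2
for n in("top","side"):
    im=read_camera(n); cv2.imwrite(f"pics/{n}0.png",cv2.resize(im[:,:,::-1],(784,588),interpolation=cv2.INTER_CUBIC)); cv2.imwrite(f"{n}_raw.png",im[:,:,::-1])
    i=camera_info(n); print(n,i)
print(get_time(),get_ee_rot())
E
```

```text
pics
top {'intrinsics': array([[399.51134964,   0.        , 274.40204042],
       [  0.        , 399.51134964, 217.29979418],
       [  0.        ,   0.        ,   1.        ]]), 'T': array([[-0.02273916,  0.99856245, -0.04853833,  0.46389124],
       [-0.99970042, -0.02315116, -0.00794268,  0.01603384],
       [-0.00905498,  0.04834318,  0.99878974,  1.16373919],
       [ 0.        ,  0.        ,  0.        ,  1.        ]])}
side {'intrinsics': array([[459.55532336,   0.        , 284.80247535],
       [  0.        , 459.55532336, 212.76347879],
       [  0.        ,   0.        ,   1.        ]]), 'T': array([[ 0.9219624 ,  0.20022966, -0.33150176,  0.15584244],
       [-0.38720976,  0.46035177, -0.79883969, -0.89855613],
       [-0.00734397,  0.86486087,  0.5019579 ,  0.69096705],
       [ 0.        ,  0.        ,  0.        ,  1.        ]])}
0.1 [-1.09663335e-04  1.45392473e-01  9.89373837e-01 -6.53037994e-04]
```

View pics/top0.png

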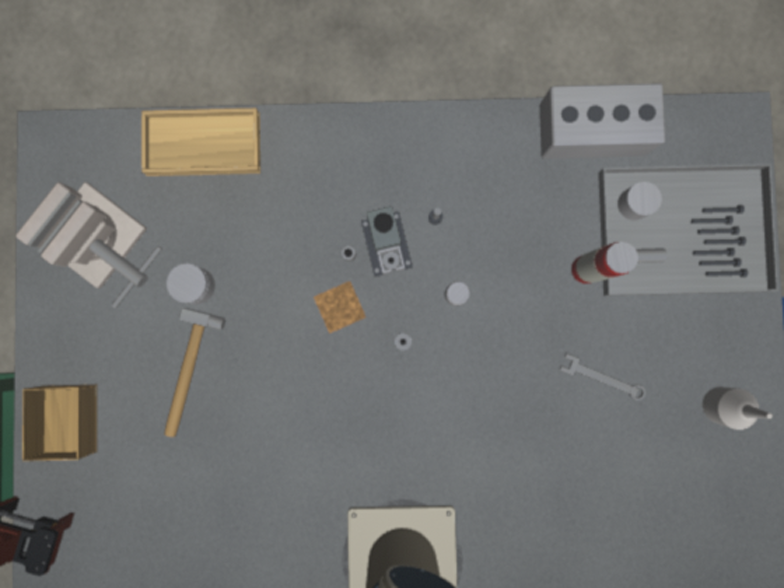

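View pics/side0.png

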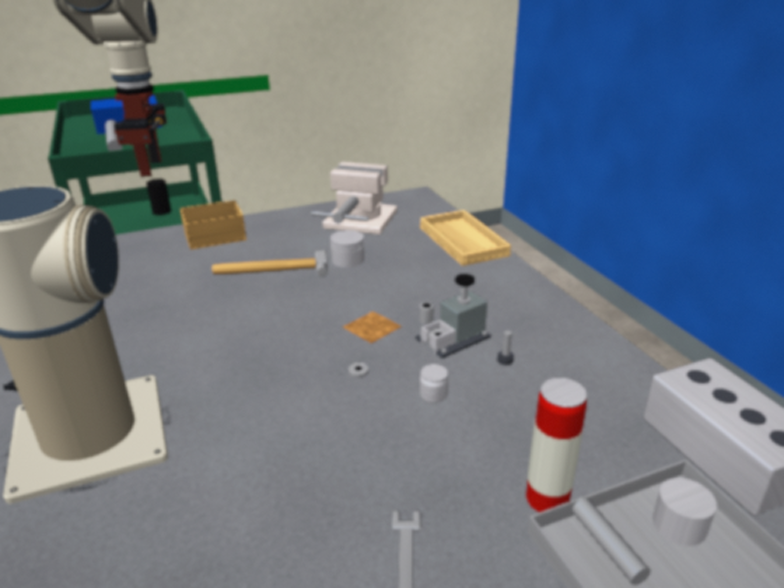

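Top view (784 px wide): the plunger cap is at (384,222), the magazine at (391,260), the mat at (339,307), the tin at (457,293), the spare at (403,342), the socket at (348,253) and the bolt at (436,215). In the side view the cap is at (465,281) and the mat at (371,326).

```bash
cat > h.py <<'E'
import numpy as np, cv2
from station import *
def ray(n,u,v):
    i=camera_info(n);K,T=i["intrinsics"],i["T"]
    d=np.linalg.solve(K,[u,v,1.]);d=T[:3,:3]@[d[0],-d[1],-d[2]]
    return T[:3,3],d/np.linalg.norm(d)
def plane(n,u,v,z):
    o,d=ray(n,u,v);return o+d*(z-o[2])/d[2]
def tri(a,b):
    (o1,d1),(o2,d2)=ray("top",*a),ray("side",*b)
    s=np.linalg.lstsq(np.c_[d1,-d2],o2-o1,rcond=None)[0]
    p,q=o1+s[0]*d1,o2+s[1]*d2
    return (p+q)/2,np.linalg.norm(p-q)
def blobs(mask,amin,box):
    m=np.zeros_like(mask);x0,y0,x1,y1=box;m[y0:y1,x0:x1]=mask[y0:y1,x0:x1]
    return [c for c in cv2.findContours(m,cv2.RETR_EXTERNAL,cv2.CHAIN_APPROX_NONE)[0] if cv2.contourArea(c)>=amin]
def cen(c):
    m=cv2.moments(c);return m["m10"]/m["m00"],m["m01"]/m["m00"]
def matmask(im):
    h=cv2.cvtColor(im,cv2.COLOR_RGB2HSV);return cv2.inRange(h,(5,90,60),(25,255,255))
E
python3 - <<'E'
from h import *
t=cv2.imread("top_raw.png");s=cv2.imread("side_raw.png")
for n,im,box in(("top",t,(210,190,275,250)),("side",s,(235,215,300,250))):
    for c in blobs(matmask(im[:,:,::-1]),200,box):
        b=cv2.boxPoints(cv2.minAreaRect(c)) if n=="top" else cv2.approxPolyDP(c,5,True)[:,0]
        P=np.array([plane(n,*p,0.0)[:2] for p in b]);print(n,"mat",plane(n,*cen(c),0),cv2.contourArea(c));print(P.round(4), np.linalg.norm(P-np.roll(P,1,0),axis=1))
for n,im,box in(("top",t,(255,145,300,200)),("side",s,(318,190,345,215))):
    g=im.max(2)
    for c in blobs((g<45).astype(np.uint8)*255,15,box): print(n,"dark",cen(c),cv2.contourArea(c),cv2.boundingRect(c))
a=cv2.resize(t[140:260,210:350],None,fx=5,fy=5,interpolation=cv2.INTER_CUBIC);cv2.imwrite("pics/ct.png",a)
a=cv2.resize(s[190:280,230:380],None,fx=5,fy=5,interpolation=cv2.INTER_CUBIC);cv2.imwrite("pics/cs.png",a)
E
```

```text
top mat [0.51798462 0.11945038 0.        ] 721.0
[[0.5397 0.1729]
 [0.5714 0.0972]
 [0.4966 0.0658]
 [0.465  0.1414]] [0.08105907 0.08214113 0.0811233  0.08186856]
side mat [0.51892042 0.11806873 0.        ] 447.5
[[0.4678 0.1357]
 [0.5013 0.0673]
 [0.5692 0.0974]
 [0.5343 0.1708]] [0.07515157 0.07618049 0.07431601 0.08126244]
side dark (331.7253086419753, 199.8117283950617) 54.0 (326, 197, 12, 7)
```

View pics/ct.png

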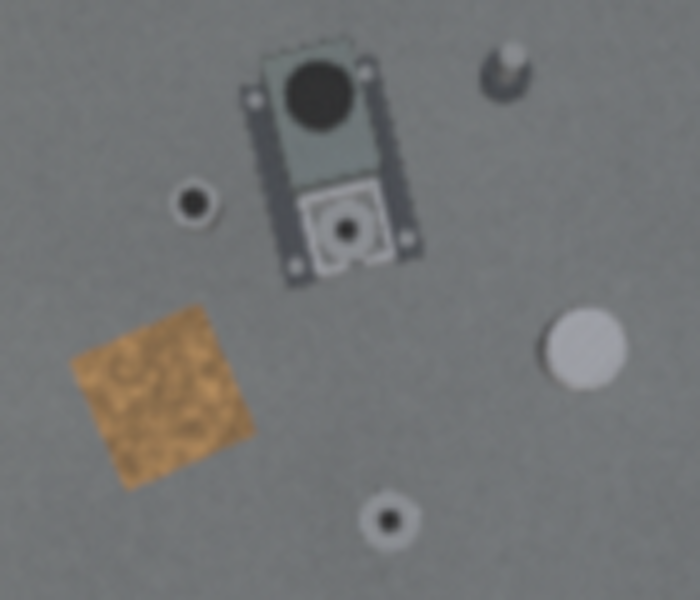

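View pics/cs.png

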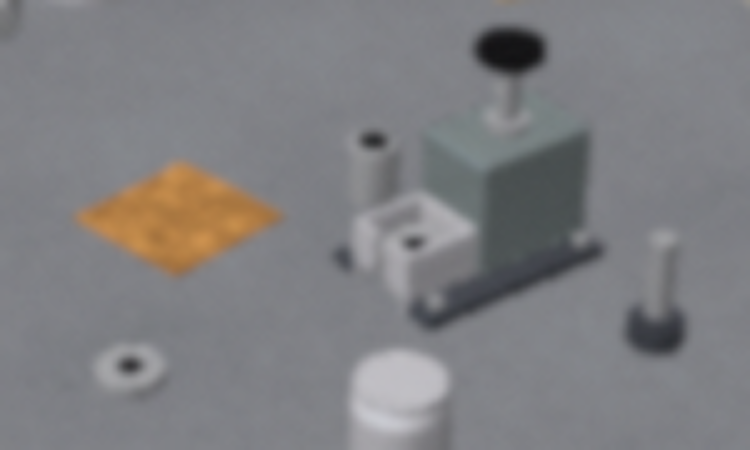

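The crops show the cap at top-crop (319,96) and side-crop (510,48), and the top washer's hole at (346,230) and (414,242). The flange corners in the top crop are at (240,88), (376,58), (423,252) and (289,286). The tin is at (586,348), the spare at (389,520) and the socket at (193,203).

Run:
```python
from h import *
T=lambda x,y:(210+x/5-.4,140+y/5-.4)
S=lambda x,y:(230+x/5-.4,190+y/5-.4)
np.set_printoptions(precision=4,suppress=True)
print("cap",tri(T(319,96),S(510,48)))
print("hole",tri(T(346,230),S(414,242)))
c=np.array([plane("top",*T(*p),.008)[:2] for p in((240,88),(376,58),(423,252),(289,286))])
print("flange",c)
ax=(c[0]-c[3]+c[1]-c[2]);yaw=np.arctan2(ax[1],ax[0]);ax/=np.linalg.norm(ax)
org=c.mean(0)-ax*.0375
print("yaw",yaw,"origin",org,"cap exp",org+ax*.06,"washer exp",org-ax*.07,"len",np.linalg.norm(c[0]-c[3]),np.linalg.norm(c[0]-c[1]))
print("socket",tri(T(193,203),S(373,140)),"tin",plane("top",*T(586,348),.048),"spare",tri(T(389,520),S(130,366)),"bolt",plane("top",*T(513,54),.061))
```

```text
cap (array([0.6692, 0.0231, 0.122 ]), np.float64(0.0015375153114184988))
hole (array([0.6104, 0.0102, 0.025 ]), np.float64(0.0012432890429514118))
flange [[ 0.6968  0.0703]
 [ 0.7125 -0.0095]
 [ 0.5981 -0.0341]
 [ 0.5801  0.0442]]
yaw 0.21569837705043865 origin [0.6102 0.0097] cap exp [0.6688 0.0225] washer exp [ 0.5419 -0.0053] len 0.11953059862920831 0.08130662373349612
socket (array([0.6265, 0.0967, 0.0366]), np.float64(0.0013788178760448149)) tin [ 0.5374 -0.1221  0.048 ] spare (array([ 0.4436, -0.0107,  0.0072]), np.float64(0.0009484740980231966)) bolt [ 0.7014 -0.0846  0.061 ]
```

```bash
cat >> h.py <<'E'
from scipy.spatial.transform import Rotation
def down(a):  # quaternion, tool down, closing line at angle a (rad) in the bench plane, the half turn nearer to joint 6's centre
    y=np.array([np.cos(a),np.sin(a),0]);z=np.array([0,0,-1.])
    return Rotation.from_matrix(np.c_[np.cross(y,z),y,z]).as_quat(scalar_first=True)
def best(p,a):
    c=[(abs(j[5]),i) for i in(0,1) if (j:=inverse_kinematics(p,down(a+i*np.pi))) is not None]
    return down(a+min(c)[1]*np.pi)
E
python3 - <<'E'
from h import *
np.set_printoptions(precision=4,suppress=True)
W,M=np.array([.542,-.005]),np.array([.518,.119]);d=M-W;a=np.arctan2(d[1],d[0])-np.pi/2
command_gripper(0.0)
p=[.669,.0228,.18];q=best(p,a);print(q,inverse_kinematics(p,q))
move_pose(p,q);print(get_tcp_pos(),get_time())
movel([.669,.0228,.135],v=.1)
r=movel([.669,.0228,.0945],v=.03,until_force=15);wait(.2)
print("pressed",r,get_tcp_pos(),get_ft_force())
movel([.669,.0228,.2],v=.1)
print(get_ft_force(),get_time())
# retreat so that the top camera sees the washer
move_pose([.42,-.2,.22],q)
for n,(x,y,w,h) in(("top",(210,140,140,120)),("side",(230,190,150,90))):
    im=read_camera(n);cv2.imwrite(n+"1_raw.png",im[:,:,::-1])
    cv2.imwrite(f"pics/{n}1.png",cv2.resize(im[y:y+h,x:x+w,::-1],None,fx=5,fy=5,interpolation=cv2.INTER_CUBIC))
print(get_time())
E
```

```text
[0.     0.6364 0.7714 0.    ] [ 0.0163  0.5337  1.5554 -0.      1.0525 -0.1749]
[0.6689 0.0238 0.1801] 4.1167
pressed False [0.6693 0.0228 0.0954] [-1.6804 -0.1725  9.3025]
[-0.5662  0.8144 -0.2808] 7.625
8.9917
```

View pics/top1.png

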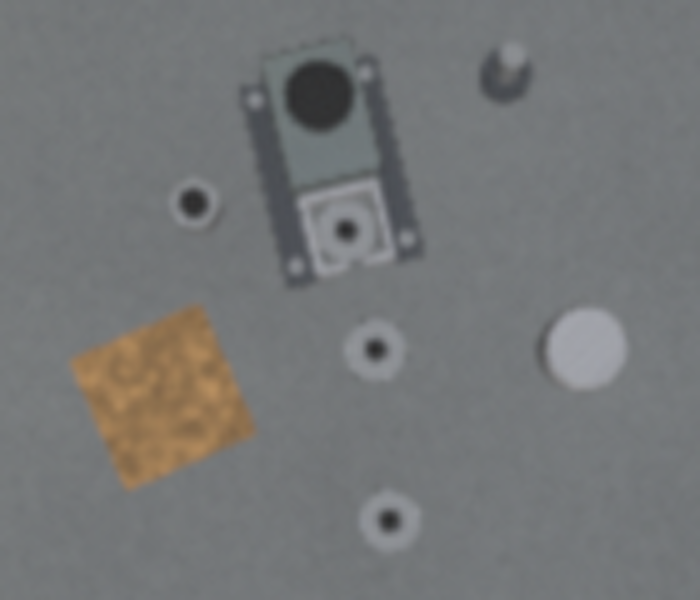

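View pics/side1.png

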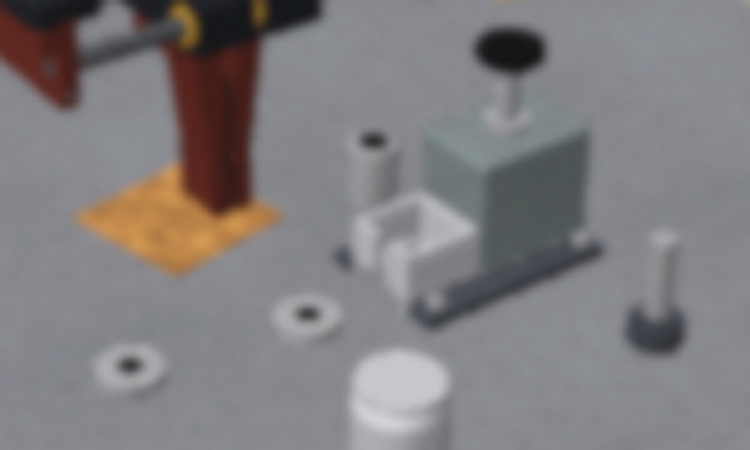

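One washer is out, at top-crop (375,350) and side-crop (307,314). The plunger is back up, the magazine is intact, and the bystanders haven't moved. Next is the push.

Run:
```python
from h import *
np.set_printoptions(precision=4,suppress=True)
W,e=tri((210+75-.4,140+70-.4),(230+307/5-.4,190+314/5-.4));print(W,e)
W=W[:2];M=np.array([.518,.119]);d=M-W;L=np.linalg.norm(d);d/=L;a=np.arctan2(d[1],d[0])-np.pi/2
command_gripper(20/88)
s=W-d*.042;e=M-d*.025
q=best([*s,.06],a)
move_pose([*s,.06],q)
print(get_tcp_pos(),get_grip_width())
print("touch",movel([*s,.004],v=.05,until_force=6),get_tcp_pos())
print("push",movel([*e,.004],v=.05,until_force=15),get_tcp_pos(),get_ft_force(),e)
b=e-d*.03
movel([*b,.004],v=.08);movel([*b,.12],v=.15)
move_pose([.45,-.2,.22],q)
im=read_camera("top");cv2.imwrite("top2_raw.png",im[:,:,::-1])
cv2.imwrite("pics/top2.png",cv2.resize(im[140:260,210:350,::-1],None,fx=5,fy=5,interpolation=cv2.INTER_CUBIC))
print(get_time())
```

```text
[ 0.5423 -0.0051  0.0077] 0.0012425246548944452
[ 0.5505 -0.0469  0.0606] 0.22676070816653432
touch False [ 0.5506 -0.0463  0.0043]
push False [0.5228 0.0944 0.004 ] [-0.2496 -0.4779  0.2326] [0.5228 0.0945]
17.4417
```

View pics/top2.png

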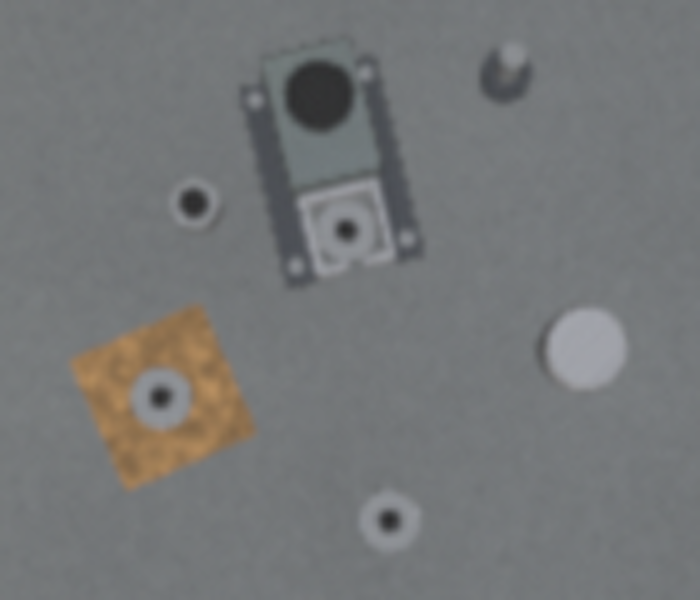

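The washer is at (160,398), in the centre of the mat whose centre is about (163,397). Everything else is unchanged, so I'm handing the job in.

```bash
python3 -c "
from station import *
print(job_done())"
```

```text
the job is handed in; nothing more can be done
None
```

The job is handed in: one press put out a single washer, the plunger came back up, and the washer was pushed to the centre of the cork mat; the last picture showed nothing else moved.

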